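# Refit the crank of a coffee mill and turn it over

## Robot

A 7-joint arm with a two-finger parallel gripper is mounted at the origin on a cart in front of the work surface, level with it; the furniture and walls round the work are solid. World frame = base frame: x ahead of the robot, y to its left, z up, the work surface at z = 0. Lengths are in m, angles in rad, forces in N, time in s.
With the tool pointing down it reaches from about 0.4 to 0.85 m from the base axis. Payload 10.4 kg.
Tool frame: the origin (TCP) lies midway between the tips of the shut fingers; the grasp point (between the pads) lies 19 mm behind it; z points along the fingers, y is the line along which they close (so a half turn about z gives the same grasp; the last joint's range is limited). The gripper opens to 87 mm and grips with 3 to 60 N. Pads are 19 mm wide; open, the fingers measure 117 mm over their backs; the gripper's body (75 mm by 190 mm) begins 51 mm behind the grasp point.
Start: joints at [-1.25, 0.332, -0.065, 1.46, 0.022, 1.35, -0.088], TCP at [0.211, 0.588, 0.223] pointing down, gripper open.
Joint ranges: [-2.6, 2.6], [-0.5, 2.12], [-1.47, 1.34], [0.16, 2.42], [-1.27, 4.41], [0.06, 2.06], [-2.6, 2.6]. Speed limits (rad/s): [2.22, 2.22, 2.79, 2.79, 3.14, 3.14, 3.14].

## Interface

Orientations are given as a unit quaternion [x, y, z, w].
In Python, from bench import r gives the robot as it stands.
- The arm moves only by the tool arm_command, never from a script. Its arguments are lists of equal length, an entry for each row: "xyz": the shift along the world's x, y, z in m, a list of three; "rot": the turn, a rotation vector about the world's x, y, z in rad, a list of three. In form: {"xyz": [[tx, ty, tz], ...], "rot": [[ax, ay, az], ...]}. A call has 1 to 20 rows; each row is the pose to reach, as a shift and turn from the pose commanded when the call began; what a row does not reach only later rows make up. A row lasts 1/12 s, in which the tool goes at most 41.7 mm and 7.16 degrees, less where a joint would pass 70% of its speed; a pose out of reach is approached as far as the arm can. A call with a gripper value outside its range is refused whole. "grip" is the opening, from 0 (shut) to 1 (fully open), set as the call begins (left out, the last holds). The fingers move at their own pace and stop on an object; "squeeze" is the grip in N (left out, the last holds). Time passes only in rows, so rows that repeat a pose let the fingers close. It gives the time, the measured TCP pose, the force, the opening and the grip force at its end, in the units of the state.
- r.read_state(): the state, without advancing time (a new reading comes with each control period).
- r.camera(name): name is "scene" or "top"; returns the picture (400x640x3 uint8, red, green, blue); there is no depth.
- r.camera_model(name): a dict with "fx", "fy", "cx", "cy" (pixels), "T" (4x4, takes a point from camera to world coordinates). Camera axes: x right, y up, looking along -z (the intrinsics and any distortion apply to the point x, -y, -z); pixel columns grow to the right and rows downward; lengths in m; the calibration is good to about 2 mm. A picture is of the moment at which its call begins. camera_model takes no time and is no camera call.
- r.close_job(): hands the job in; it is judged then, once.
Trained networks look in the newest picture that a camera, given by its name, has taken for a name from the list of things; names that differ only in an ending like _2 or _b are one class to them, and where a whole thing is asked for, a point or a joint stands for the part that bears it (a point fixed in the world has none). Each returns a list of dicts, best first, with "conf" (0 to 1); they miss things now and then, are a little off and sometimes report something else, mostly with a low value. They report only what shows in the picture. A call takes as long as a camera call.
- r.look_for(label, camera): "at" ([x, y, z] in m, in the coordinates of the camera as it stood for that picture, good to about 4 mm: the middle of the surface that is visible of it).
- r.spot_point(label, camera): "at" ([x, y, z] in m, in the coordinates of the camera as it stood for that picture, good to about 4 mm: a listed point, or the origin of a listed thing).
The state is a dict: "time": time; "joint_positions": joint angles; "joint_vel": joint speeds; "joint_torque": joint torques, N m; "ee_pos": TCP position; "eef_rot": TCP orientation; "ft_force": force on the tool from outside, world axes, zero at the start; "torque": the same for the moment, N m; "width": finger opening in m; "grip_force": force on a finger pad.
Only numpy, scipy, OpenCV 4.12 (cv2) and the standard library are available. Lean on these libraries where they do the work, as an engineer would, in place of code of your own. Each camera call takes 0.05 s, during which the arm holds its last target. There are 200 camera calls.

## Task

The coffee mill has been washed and put together again. Set its loose crank on the spindle, turning it gently until it drops fully home over the cross pin, then take the knob and crank the mill two full turns clockwise (seen from above), and no more, to bed in the burrs: keep an even, calm pace, do not let the crank run ahead after the heavy point in each turn, do not turn it back, and do not lean hard on it. Let go with the crank still fully home, and leave the other things where they are.

Things in the scene. Friction and masses are not known exactly. Their poses are not given: they have to be found in the camera images.
- mill: Slim upright hand coffee mill, brushed metal, 62 mm thick, with a black ribbed ring at mid height, fixed to the worktop by a round black suction foot 108 mm across with a small lock tab towards the mill's -x. Its round deck, 50 mm across, is 150 mm above the worktop. Origin: centre of the foot on the worktop; z up. It does not move.
- mill_top (a point): Point on the spindle axis in the plane of the mill's deck (150 mm above the worktop); its axes are the mill's. The spindle's round steel stud, 12 mm thick, stands up here by 26 mm; its tip is a half ball. At its foot a shoulder disc, 43 mm across, 1.6 mm thick. A square cross pin, 6 mm thick, 43 mm long, goes through the stud 6 mm above the deck.
- mill_spindle (a joint): Spindle angle (rad), grows clockwise from above, starts within 0.2 of 0. At 0 the cross pin lies within 0.5 rad of the mill's y, put together at an angle that is not measured: find it by eye or feel. Drags at 0.2 N m (3 N at the knob); once a turn, from 2.6 to 3.7 rad, it is heavy: up to 0.55 N m (7 N), and past 3.15 it drives ahead by about 0.1 N m.
- crank: The mill's loose steel crank, about 0.22 kg, lying cap-down on the worktop. Origin: centre of the cap's underside; z up through the hub, x along the arm to the knob. Round bell cap 48 mm across and 29 mm high; above it a round hub 24 mm across, from z = 29 to 54 mm; a flat arm 16 mm wide at z = 10 to 15 mm.
- socket (a point): Centre of the cap's underside. A bore 13.2 mm wide, 26 mm deep for the stud, and a groove 8 mm wide, 8 mm deep along the crank's y for the cross pin (either way round). Home: underside on the spindle's shoulder disc, 1.6 mm above the deck; resting on the pin, not dropped: 9 mm. Groove and pin have about 3 degrees of play each way.
- hub (a point): Point on the crank's hub axis 50 mm above the cap's underside, where the hub can be gripped.
- knob (a point): Point on the axis of the wooden knob, 75 mm from the hub axis along the crank's x, 40 mm above the cap's underside. The knob, 26 mm thick, from 17 to 59 mm above the underside, stands upright on the end of the arm and turns easily on its own pin, so a gripper that holds it need not turn with the crank.
- mug: White mug, 98 mm high, a bystander. Origin: centre of its underside.
- teaspoon: Steel teaspoon, 134 mm long, in front of the sink, a bystander.
- timer: Round wind-up kitchen timer, 42 mm high, a bystander.
- glass: Drinking glass, 89 mm high, a bystander.
- bowl: White bowl, 59 mm high, in front of the sink, a bystander.
- sink_strainer: Flat steel sink strainer, 78 mm across, right of the sink, a bystander.
- teaspoon_1: Another steel teaspoon, 134 mm long, at the back, a bystander.

How it is judged:
By the outcome, as a careful person would: the job done as asked, in the order asked, and still so for the second after the job is handed in, with the robot touching nothing.
It also fails if it takes over 72 s, if anything falls off the work surface, if the arm or the gripper's body presses on something with over 40 N, if the wrist force passes 120 N, or if a joint passes its speed limit or range.

## Working session

There is one attempt and no reset: what is moved stays moved. The work goes in short steps, Python scripts to look and compute and a tool call to move; the robot and the scene stay as the last step left them, time stands still between calls to the robot, and variables do not carry over. Pictures are saved under pics/ and viewed, at most 10 in all, crops included, and the job is handed in when it is done.

Besides the shell and the picture viewer there is one more tool, called after "Request:" in YAML: its name, and indented under it one key for each argument. arm_command: Moves the arm, as the interface text tells. Its arguments: {"type":"object","properties":{"xyz":{"type":"array"},"rot":{"type":"array"},"grip":{"type":"number"},"squeeze":{"type":"number"}},"required":["xyz","rot"]}

```bash
mkdir -p pics
cat > h.py <<'E'
from bench import r
import numpy as np, cv2
def w(cam,p):
    T=np.array(r.camera_model(cam)["T"]); return (T@np.r_[p,1])[:3]
def pix(cam,P):
    m=r.camera_model(cam);p=np.linalg.inv(m["T"])@np.r_[P,1]
    return np.array([m["cx"]+m["fx"]*p[0]/-p[2], m["cy"]+m["fy"]*-p[1]/-p[2]])
def ray(cam,u,v,z):
    m=r.camera_model(cam);T=np.array(m["T"]);d=T[:3,:3]@np.array([(u-m["cx"])/m["fx"],-(v-m["cy"])/m["fy"],-1])
    o=T[:3,3];return o+d*(z-o[2])/d[2]
def save(cam,n,crop=None,s=1):
    a=r.camera(cam)[:,:,::-1]
    if crop: a=a[crop[1]:crop[3],crop[0]:crop[2]]
    if s!=1:a=cv2.resize(a,None,fx=s,fy=s,interpolation=cv2.INTER_CUBIC)
    cv2.imwrite("pics/"+n,a)
E
python3 - <<'E'
from h import *
np.set_printoptions(precision=4,suppress=True)
for c in("scene","top"):
    save(c,c+"0.png"); m=r.camera_model(c); print(c,{k:v for k,v in m.items() if k!="T"},np.array(m["T"]))
    for l in("mill","mill_top","crank","socket","hub","knob","mug","glass","timer"):
        print(l,[(round(d["conf"],2),w(c,d["at"])) for d in r.spot_point(l,c)[:2]])
print(r.read_state())
E
```

```text
scene {'fx': 367.20671010827124, 'fy': 367.20671010827124, 'cx': 317.4279118664192, 'cy': 194.87028248618083} [[-0.9001  0.3347 -0.2789  0.3245]
 [-0.4355 -0.6727  0.5982  0.6646]
 [ 0.0126  0.6599  0.7512  0.8258]
 [ 0.      0.      0.      1.    ]]
mill [(0.76, array([ 0.6021, -0.1465,  0.0004]))]
mill_top [(0.89, array([ 0.6029, -0.1521,  0.1455])), (0.18, array([ 0.4551,  0.033 , -0.0011]))]
crank [(0.75, array([ 0.4552,  0.0336, -0.0009])), (0.28, array([0.3782, 0.0458, 0.0409]))]
socket [(0.86, array([ 0.4521,  0.0323, -0.0024]))]
hub [(0.92, array([0.4527, 0.0317, 0.048 ])), (0.52, array([0.4542, 0.034 , 0.0013]))]
knob [(0.81, array([0.3747, 0.0428, 0.0361]))]
mug [(0.61, array([ 0.4162, -0.231 , -0.0009]))]
glass [(0.67, array([ 0.7888, -0.1184, -0.0013]))]
timer [(0.63, array([ 0.7524, -0.2095, -0.0027]))]
top {'fx': 460.3125857756342, 'fy': 460.3125857756342, 'cx': 312.57141803993954, 'cy': 196.64447166129133} [[ 0.0249  0.995  -0.0971  0.4517]
 [-0.9997  0.0243 -0.0075  0.0788]
 [-0.0051  0.0972  0.9952  1.5637]
 [ 0.      0.      0.      1.    ]]
mill [(0.6, array([ 0.60
[... 425 characters left out ...]
ray([ 0.7906, -0.115 , -0.0013])), (0.68, array([0.4033, 0.3654, 0.0027]))]
timer [(0.55, array([ 0.4051,  0.3612, -0.0008])), (0.54, array([ 0.7583, -0.2131,  0.0022]))]
{'time': 1.0, 'joint_positions': array([-1.2496,  0.3322, -0.0647,  1.4601,  0.0216,  1.3499, -0.0885]), 'joint_vel': array([-0.0008, -0.0008, -0.0005, -0.0006, -0.0023, -0.    , -0.0005]), 'joint_torque': array([ -0.0011, -62.3041,   0.0237, -39.0118,  -0.0613,   0.0318,
         0.    ]), 'ee_pos': array([0.2106, 0.5884, 0.2226]), 'eef_rot': array([0.171 , 0.9853, 0.    , 0.    ]), 'ft_force': array([-0.0435,  0.3332, -0.7843]), 'torque': array([ 0.0273, -0.0162, -0.0651]), 'grip_force': 0.0, 'width': 0.08674941745841201}
```

View pics/scene0.png

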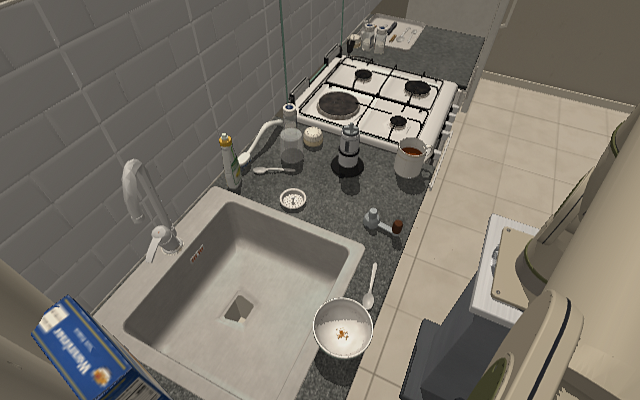

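View pics/top0.png

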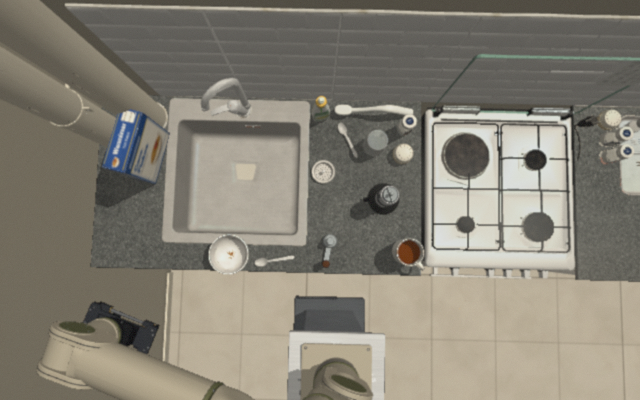

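Scene view: mill at (348,150), crank hub (372,216), knob (396,227). The top view shows the crank at (330,240) and the mill at (384,198), with the arm pointing to -x. I'll zoom on both.

Run:
```python
from h import *
a=r.camera("top")[:,:,::-1]; b=r.camera("scene")[:,:,::-1]
def c(i,x,y,n=20,s=19): return cv2.resize(i[y-n:y+n,x-n:x+n],(390,290) if 0 else (390,390),interpolation=cv2.INTER_CUBIC)
m=c(a,386,194); 
# overlay none
t=np.hstack([m,c(b,350,132)]); cv2.imwrite("pics/mill1.png",t)
P=np.array([.604,-.151,.156])
for cam in("top","scene"):
    print(cam,pix(cam,P),pix(cam,P+[0,.0215,0]),pix(cam,P-[0,.0215,0]),pix(cam,P+[.0215,0,0]),pix(cam,P+[0,0,.020]))
    print("hub",pix(cam,[.455,.032,.054]),pix(cam,[.378,.0435,.059]))
cv2.imwrite("pics/crank1.png",np.hstack([c(a,329,248,25),c(b,385,220,25)]))
```

```text
top [390.92908831 193.67938217] [383.92458861 193.50974191] [397.93519418 193.84906132] [390.98767006 186.73066905] [392.01383313 192.99498049]
hub [329.29585714 240.94797151] [325.28303579 264.74461584]
scene [350.11562343 126.10209585] [347.25862877 130.29314994] [352.90469274 122.01068451] [343.32296555 124.02799835] [350.66918324 120.52381369]
hub [372.18142146 209.66512224] [398.56294886 221.68197134]
```

View pics/mill1.png

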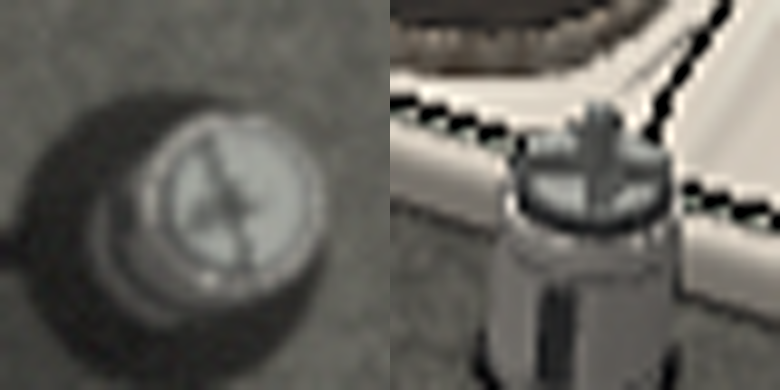

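View pics/crank1.png

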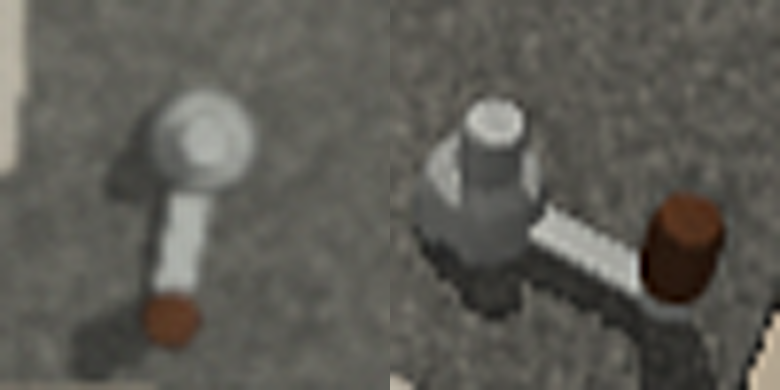

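The mill's top crop shows the cross pin from about (205,135) to (250,268), nearly along world x. That fits the tab pointing to +y. The crank crops show the hub top at (208,145) and (106,120), and the knob top at (174,312) and (300,218). Next I convert these to positions.

Run:
```python
from h import *
np.set_printoptions(precision=4,suppress=True)
f=lambda x,y,x0,y0,s:(x0+x/s-.5,y0+y/s-.5)
h1=ray("top",*f(208,143,304,223,7.8),.054);h2=ray("scene",*f(106,120,360,195,7.8),.054)
k1=ray("top",*f(174,312,304,223,7.8),.059);k2=ray("scene",*f(300,218,360,195,7.8),.059)
print("hub",h1,h2,"knob",k1,k2)
for h,k in((h1,k1),(h2,k2)):
    d=k-h;print(np.linalg.norm(d[:2]),np.degrees(np.arctan2(d[1],d[0])))
a=ray("top",*f(205,135,366,174,9.75),.159);b=ray("top",*f(250,268,366,174,9.75),.159)
d=a-b;print("pin",a,b,(a+b)/2,np.linalg.norm(d),np.degrees(np.arctan2(d[1],d[0])))
# deck/shoulder ring centre, inner ring crop centre
print("ring top",ray("top",*f(237,203,366,174,9.75),.150),"stud tip scene",ray("scene",*f(208,105,330,112,9.75),.175))
```

```text
hub [0.4554 0.0292 0.054 ] [0.4525 0.0316 0.054 ] knob [0.3852 0.042  0.059 ] [0.3787 0.0466 0.059 ]
0.07135819058081046 169.67087453765862
0.07538228419390541 168.52357764107174
pin [ 0.6229 -0.1368  0.159 ] [ 0.5812 -0.1513  0.159 ] [ 0.602  -0.1441  0.159 ] 0.044143457316964244 19.178809108630936
ring top [ 0.6026 -0.1485  0.15  ] stud tip scene [ 0.6009 -0.145   0.175 ]
```

Request:
arm_command:
  xyz:
    - [0.02, -0.02, 0]
    - [0.05, -0.06, 0]
    - [0.08, -0.1, 0]
    - [0.11, -0.14, 0]
    - [0.14, -0.18, 0]
    - [0.16, -0.22, 0]
    - [0.18, -0.26, -0.01]
    - [0.2, -0.3, -0.02]
    - [0.22, -0.34, -0.03]
    - [0.23, -0.38, -0.04]
    - [0.24, -0.42, -0.05]
    - [0.243, -0.45, -0.06]
    - [0.243, -0.48, -0.07]
    - [0.243, -0.51, -0.08]
    - [0.243, -0.54, -0.09]
    - [0.243, -0.556, -0.1]
    - [0.243, -0.556, -0.1]
    - [0.243, -0.556, -0.1]
  rot:
    - [0, 0, -0.08]
    - [0, 0, -0.17]
    - [0, 0, -0.26]
    - [0, 0, -0.35]
    - [0, 0, -0.44]
    - [0, 0, -0.53]
    - [0, 0, -0.62]
    - [0, 0, -0.71]
    - [0, 0, -0.8]
    - [0, 0, -0.89]
    - [0, 0, -0.98]
    - [0, 0, -1.07]
    - [0, 0, -1.16]
    - [0, 0, -1.25]
    - [0, 0, -1.34]
    - [0, 0, -1.38]
    - [0, 0, -1.38]
    - [0, 0, -1.38]
  grip: 0.55

```text
time: 2.6
ee_pos: [0.4533, 0.0315, 0.1223]
eef_rot: [0.76, 0.65, -0.0, -0.0]
ft_force: [0.4, 0.3, -0.7]
width: 0.0479
grip_force: 0.0
```

Request:
arm_command:
  xyz:
    - [0.001, 0, -0.015]
    - [0.001, 0, -0.035]
    - [0.001, 0, -0.055]
    - [0.001, 0, -0.07]
    - [0.001, 0, -0.08]
    - [0.001, 0, -0.087]
    - [0.001, 0, -0.087]
    - [0.001, 0, -0.087]
  rot:
    - [0, 0, -0.02]
    - [0, 0, -0.02]
    - [0, 0, -0.02]
    - [0, 0, -0.02]
    - [0, 0, -0.02]
    - [0, 0, -0.02]
    - [0, 0, -0.02]
    - [0, 0, -0.02]

```text
time: 3.27
ee_pos: [0.455, 0.033, 0.036]
eef_rot: [0.765, 0.644, 0.0, 0.0]
ft_force: [-0.5, -0.4, -0.4]
width: 0.0482
grip_force: 0.0
```

Request:
arm_command:
  xyz:
    - [0, 0, 0]
    - [0, 0, 0]
    - [0, 0, 0]
    - [0, 0, 0]
    - [0, 0, 0]
    - [0, 0, 0]
  rot:
    - [0, 0, 0]
    - [0, 0, 0]
    - [0, 0, 0]
    - [0, 0, 0]
    - [0, 0, 0]
    - [0, 0, 0]
  grip: 0.1
  squeeze: 40

```text
time: 3.77
ee_pos: [0.4545, 0.0326, 0.0358]
eef_rot: [0.766, 0.643, -0.0, -0.0]
ft_force: [-2.3, 0.9, 5.2]
width: 0.0232
grip_force: 40.0
```

Request:
arm_command:
  xyz:
    - [0, 0, 0.01]
    - [0, 0, 0.03]
    - [0, 0, 0.06]
    - [0.005, -0.005, 0.09]
    - [0.01, -0.01, 0.12]
    - [0.02, -0.025, 0.15]
    - [0.035, -0.045, 0.175]
    - [0.05, -0.065, 0.195]
    - [0.07, -0.085, 0.2]
    - [0.09, -0.11, 0.2]
    - [0.11, -0.13, 0.2]
    - [0.125, -0.15, 0.2]
    - [0.137, -0.165, 0.2]
    - [0.144, -0.175, 0.2]
    - [0.148, -0.18, 0.2]
    - [0.148, -0.18, 0.2]
    - [0.148, -0.18, 0.2]
    - [0.148, -0.18, 0.2]
  rot:
    - [0, 0, 0]
    - [0, 0, 0]
    - [0, 0, 0]
    - [0, 0, -0.05]
    - [0, 0, -0.11]
    - [0, 0, -0.18]
    - [0, 0, -0.26]
    - [0, 0, -0.34]
    - [0, 0, -0.42]
    - [0, 0, -0.5]
    - [0, 0, -0.58]
    - [0, 0, -0.66]
    - [0, 0, -0.74]
    - [0, 0, -0.82]
    - [0, 0, -0.88]
    - [0, 0, -0.88]
    - [0, 0, -0.88]
    - [0, 0, -0.88]

```text
time: 5.27
ee_pos: [0.6024, -0.1469, 0.2357]
eef_rot: [0.966, 0.257, -0.0, -0.0]
ft_force: [0.6, 0.2, -2.0]
width: 0.0227
grip_force: 39.9
```

Run:
```python
from h import *
np.set_printoptions(precision=4,suppress=True)
save("scene","in1.png",(310,80,390,140),9.75); r.camera("top")
for c in("scene","top"):
    for l in("mill_top","socket","hub","knob"):
        print(c,l,[(round(d["conf"],2),w(c,d["at"])) for d in r.spot_point(l,c)[:2]])
s=r.read_state();print(s["time"],s["ee_pos"],s["eef_rot"],s["ft_force"])
x,y=s["ee_pos"][:2]
print(pix("scene",[.6025,-.148,.15]),pix("scene",[.6025,-.148,.176]))
```

```text
scene mill_top [(0.97, array([ 0.6022, -0.1499,  0.1464]))]
scene socket [(0.74, array([ 0.601 , -0.1444,  0.1982]))]
scene hub [(0.87, array([ 0.6029, -0.144 ,  0.249 ])), (0.69, array([0.3805, 0.2182, 0.0019]))]
scene knob [(0.53, array([ 0.562 , -0.085 ,  0.2412]))]
top mill_top []
top socket []
top hub [(0.62, array([ 0.7919, -0.115 , -0.0002])), (0.62, array([0.6886, 0.0559, 0.0003]))]
top knob [(0.58, array([ 0.7873, -0.1145,  0.0013]))]
5.7667 [ 0.6026 -0.1475  0.2356] [0.9666 0.2561 0.0001 0.    ] [-0.0172  0.1449 -2.6213]
[350.0348 128.4703] [350.7544 121.2472]
```

View pics/in1.png

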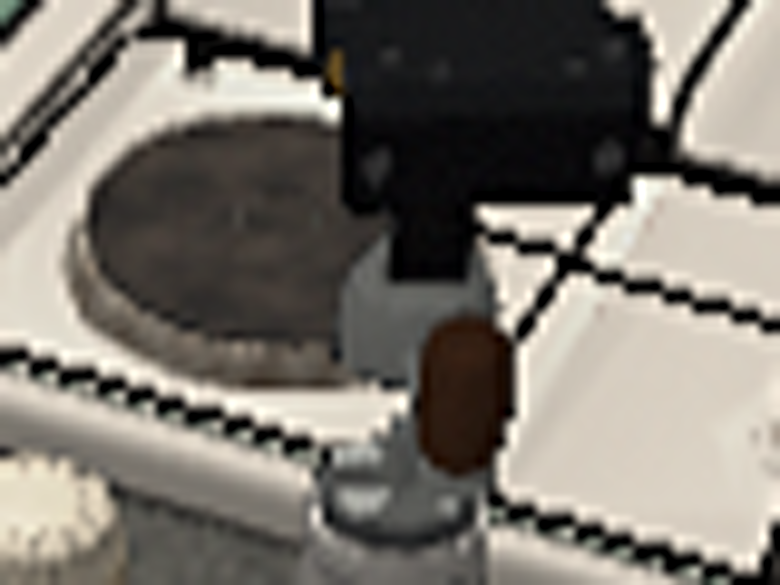

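The cap centre in the crop is at about column 417 and the mill's at about 398. After the height correction they line up within about 1 mm sideways to the camera. Lowering by feel.

Request:
arm_command:
  xyz:
    - [0, 0, -0.006]
    - [0, 0, -0.014]
    - [0, 0, -0.02]
    - [0, 0, -0.024]
    - [0, 0, -0.026]
    - [0, 0, -0.028]
    - [0, 0, -0.028]
  rot:
    - [0, 0, 0]
    - [0, 0, 0]
    - [0, 0, 0]
    - [0, 0, 0]
    - [0, 0, 0]
    - [0, 0, 0]
    - [0, 0, 0]

```text
time: 6.35
ee_pos: [0.6026, -0.1476, 0.2072]
eef_rot: [0.967, 0.256, -0.0, 0.0]
ft_force: [-0.5, 0.2, -1.8]
width: 0.0228
grip_force: 39.9
```

Request:
arm_command:
  xyz:
    - [0, 0, -0.001]
    - [0, 0, -0.003]
    - [0, 0, -0.005]
    - [0, 0, -0.005]
  rot:
    - [0, 0, 0]
    - [0, 0, 0]
    - [0, 0, 0]
    - [0, 0, 0]

```text
time: 6.68
ee_pos: [0.6026, -0.1476, 0.2023]
eef_rot: [0.967, 0.256, -0.0, 0.0]
ft_force: [1.4, -1.2, -3.0]
width: 0.0227
grip_force: 39.9
```

Request:
arm_command:
  xyz:
    - [0, 0, -0.001]
    - [0, 0, -0.003]
    - [0, 0, -0.005]
    - [0, 0, -0.005]
  rot:
    - [0, 0, 0]
    - [0, 0, 0]
    - [0, 0, 0]
    - [0, 0, 0]

```text
time: 7.02
ee_pos: [0.6026, -0.1476, 0.1972]
eef_rot: [0.967, 0.256, -0.0, 0.0]
ft_force: [0.4, 0.2, -3.7]
width: 0.0225
grip_force: 39.9
```

Request:
arm_command:
  xyz:
    - [0, 0, -0.001]
    - [0, 0, -0.002]
    - [0, 0, -0.003]
    - [0, 0, -0.003]
  rot:
    - [0, 0, 0]
    - [0, 0, 0]
    - [0, 0, 0]
    - [0, 0, 0]

```text
time: 7.35
ee_pos: [0.6027, -0.1476, 0.1946]
eef_rot: [0.967, 0.256, 0.0, 0.0]
ft_force: [-0.3, -0.8, -1.7]
width: 0.0226
grip_force: 39.9
```

Request:
arm_command:
  xyz:
    - [0, 0, -0.0005]
    - [0, 0, -0.001]
    - [0, 0, -0.001]
  rot:
    - [0, 0, 0]
    - [0, 0, 0]
    - [0, 0, 0]

```text
time: 7.6
ee_pos: [0.6029, -0.1477, 0.1944]
eef_rot: [0.967, 0.256, 0.001, 0.0]
ft_force: [-2.6, 0.0, 5.5]
width: 0.023
grip_force: 40.0
```

Request:
arm_command:
  xyz:
    - [0, 0, 0]
    - [0, 0, 0]
    - [0, 0, 0]
    - [0, 0, 0]
    - [0, 0, -0.0005]
  rot:
    - [0, 0, -0.015]
    - [0, 0, -0.03]
    - [0, 0, -0.05]
    - [0, 0, -0.07]
    - [0, 0, -0.08]

```text
time: 8.02
ee_pos: [0.6029, -0.1477, 0.1939]
eef_rot: [0.976, 0.216, 0.001, 0.0]
ft_force: [-2.6, 0.8, 8.9]
width: 0.0229
grip_force: 40.0
```

Request:
arm_command:
  xyz:
    - [0, 0, 0]
    - [0, 0, 0]
    - [0, 0, -0.0003]
    - [0, 0, -0.0003]
  rot:
    - [0, 0, -0.015]
    - [0, 0, -0.03]
    - [0, 0, -0.045]
    - [0, 0, -0.05]

```text
time: 8.35
ee_pos: [0.6027, -0.1479, 0.1928]
eef_rot: [0.981, 0.192, 0.0, 0.0]
ft_force: [0.7, -1.7, -1.6]
width: 0.0227
grip_force: 39.9
```

Request:
arm_command:
  xyz:
    - [0, 0, -0.001]
    - [0, 0, -0.002]
    - [0, 0, -0.003]
  rot:
    - [0, 0, -0.01]
    - [0, 0, -0.01]
    - [0, 0, -0.01]

```text
time: 8.6
ee_pos: [0.6026, -0.1478, 0.1894]
eef_rot: [0.982, 0.188, -0.0, 0.0]
ft_force: [-0.4, -2.9, -1.0]
width: 0.0229
grip_force: 39.9
```

Request:
arm_command:
  xyz:
    - [0, 0, -0.001]
    - [0, 0, -0.002]
    - [0, 0, -0.003]
    - [0, 0, -0.003]
  rot:
    - [0, 0, 0]
    - [0, 0, 0]
    - [0, 0, 0]
    - [0, 0, 0]

```text
time: 8.93
ee_pos: [0.6028, -0.1477, 0.1873]
eef_rot: [0.982, 0.188, 0.0, 0.0]
ft_force: [-1.4, -1.7, 2.8]
width: 0.0227
grip_force: 40.0
```

Request:
arm_command:
  xyz:
    - [0, 0, 0]
    - [0, 0, 0]
    - [0, 0, 0]
    - [0, 0, 0]
    - [0, 0, 0]
  rot:
    - [0, 0, 0]
    - [0, 0, 0]
    - [0, 0, 0]
    - [0, 0, 0]
    - [0, 0, 0]
  grip: 0.55

```text
time: 9.35
ee_pos: [0.6026, -0.1472, 0.1866]
eef_rot: [0.982, 0.188, -0.0, -0.0]
ft_force: [-0.9, 0.0, -0.1]
width: 0.045
grip_force: 0.0
```

Request:
arm_command:
  xyz:
    - [0, 0, 0.01]
    - [0, 0, 0.025]
    - [0, 0, 0.04]
    - [0, 0, 0.048]
    - [-0.003, 0.008, 0.05]
    - [-0.01, 0.025, 0.05]
    - [-0.018, 0.046, 0.05]
    - [-0.024, 0.062, 0.05]
    - [-0.0275, 0.07, 0.05]
    - [-0.0275, 0.07, 0.05]
    - [-0.0275, 0.07, 0.05]
  rot:
    - [0, 0, 0]
    - [0, 0, 0]
    - [0, 0, 0]
    - [0, 0, 0]
    - [0, 0, 0]
    - [0, 0, 0]
    - [0, 0, 0]
    - [0, 0, 0]
    - [0, 0, 0]
    - [0, 0, 0]
    - [0, 0, 0]

```text
time: 10.27
ee_pos: [0.5751, -0.0775, 0.2368]
eef_rot: [0.982, 0.188, 0.0, 0.0]
ft_force: [-0.3, -0.9, 0.2]
width: 0.0479
grip_force: 0.0
```

Run:
```python
from h import *
np.set_printoptions(precision=4,suppress=True)
save("scene","in2.png",(310,80,390,140),9.75)
for l in("mill_top","socket","hub","knob"):
    print(l,[(round(d["conf"],2),w("scene",d["at"])) for d in r.spot_point(l,"scene")[:2]])
s=r.read_state();print(s["time"],s["ee_pos"],s["eef_rot"],s["ft_force"])
t=np.radians(111.5);print(pix("scene",[.6027,-.1477,.2056]),pix("scene",[.6027+.075*np.cos(t),-.1477+.075*np.sin(t),.2106]))
```

```text
mill_top [(0.58, array([ 0.6052, -0.1487,  0.1463]))]
socket [(0.75, array([ 0.5988, -0.15  ,  0.1476])), (0.41, array([0.3808, 0.2212, 0.0005]))]
hub [(0.65, array([ 0.5984, -0.1463,  0.2018]))]
knob [(0.64, array([ 0.5725, -0.0761,  0.1901]))]
10.5167 [ 0.5752 -0.0787  0.2367] [ 0.9824  0.187  -0.0001  0.0003] [-0.0383  0.346   0.7247]
[351.5002 112.7287] [351.2562 128.1307]
```

View pics/in2.png

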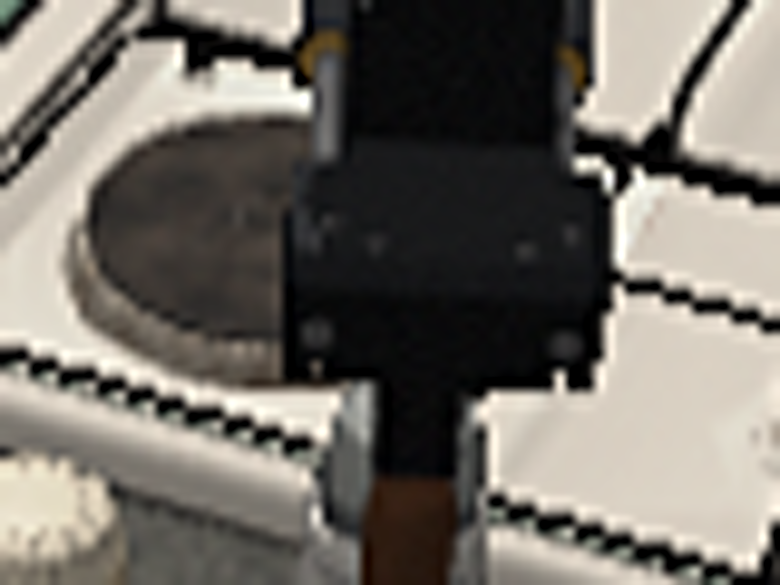

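The knob, at crop column 412, sits under the finger (about 418), and the cap is down on the mill. I'll go down and grip.

Request:
arm_command:
  xyz:
    - [0, 0, -0.01]
    - [0, 0, -0.025]
    - [0, 0, -0.04]
    - [0, 0, -0.052]
    - [0, 0, -0.058]
    - [0, 0, -0.06]
    - [0, 0, -0.06]
  rot:
    - [0, 0, 0]
    - [0, 0, 0]
    - [0, 0, 0]
    - [0, 0, 0]
    - [0, 0, 0]
    - [0, 0, 0]
    - [0, 0, 0]

```text
time: 11.1
ee_pos: [0.575, -0.0777, 0.1764]
eef_rot: [0.982, 0.188, -0.0, 0.0]
ft_force: [0.7, 0.0, 0.3]
width: 0.0481
grip_force: 0.0
```

Request:
arm_command:
  xyz:
    - [0, 0, 0]
    - [0, 0, 0]
    - [0, 0, 0]
    - [0, 0, 0]
    - [0, 0, 0]
    - [0, 0, 0]
  rot:
    - [0, 0, 0]
    - [0, 0, 0]
    - [0, 0, 0]
    - [0, 0, 0]
    - [0, 0, 0]
    - [0, 0, 0]
  grip: 0.1
  squeeze: 20

```text
time: 11.6
ee_pos: [0.5753, -0.0774, 0.177]
eef_rot: [0.982, 0.188, 0.0, -0.0]
ft_force: [-0.2, 1.2, 1.3]
width: 0.0252
grip_force: 20.0
```

Run:
```python
import numpy as np
for t0 in(111.5,51.5,-8.5,-68.5,-128.5,171.5):
    a=np.radians(t0);b=np.radians(t0-3*np.arange(1,21))
    print(t0,[[round(.075*(np.cos(x)-np.cos(a)),4),round(.075*(np.sin(x)-np.sin(a)),4),0] for x in b])
```

```text
111.5 [[np.float64(0.0037), np.float64(0.0013), 0], [np.float64(0.0074), np.float64(0.0025), 0], [np.float64(0.0113), np.float64(0.0034), 0], [np.float64(0.0151), np.float64(0.0042), 0], [np.float64(0.019), np.float64(0.0047), 0], [np.float64(0.0229), np.float64(0.0051), 0], [np.float64(0.0268), np.float64(0.0052), 0], [np.float64(0.0308), np.float64(0.0051), 0], [np.float64(0.0347), np.float64(0.0049), 0], [np.float64(0.0386), np.float64(0.0044), 0], [np.float64(0.0424), np.float64(0.0037), 0], [np.float64(0.0463), np.float64(0.0028), 0], [np.float64(0.05), np.float64(0.0017), 0], [np.float64(0.0538), np.float64(0.0005), 0], [np.float64(0.0574), np.float64(-0.001), 0], [np.float64(0.061), np.float64(-0.0027), 0], [np.float64(0.0644), np.float64(-0.0045), 0], [np.float64(0.0678), np.float64(-0.0065), 0], [np.float64(0.071), np.float64(-0.0087), 0], [np.float64(0.0742), np.float64(-0.0111), 0]]
51.5 [[np.float64(0.003), np.float64(-0.0025), 0], [np.float64(0.0059), np.float64(-0.0052), 0], [np.float64(0.0086), np.float64(-0.008), 0], [np.float64(0.0112), np.float64(-0.011), 0], [np.fl
[... 3734 characters left out ...]
), np.float64(0.0188), 0], [np.float64(0.0071), np.float64(0.0224), 0], [np.float64(0.0089), np.float64(0.0258), 0], [np.float64(0.0109), np.float64(0.0292), 0], [np.float64(0.0131), np.float64(0.0325), 0], [np.float64(0.0155), np.float64(0.0356), 0], [np.float64(0.018), np.float64(0.0386), 0], [np.float64(0.0207), np.float64(0.0415), 0], [np.float64(0.0235), np.float64(0.0442), 0], [np.float64(0.0265), np.float64(0.0468), 0], [np.float64(0.0296), np.float64(0.0492), 0], [np.float64(0.0328), np.float64(0.0515), 0], [np.float64(0.0361), np.float64(0.0535), 0], [np.float64(0.0395), np.float64(0.0554), 0], [np.float64(0.0431), np.float64(0.0572), 0], [np.float64(0.0467), np.float64(0.0587), 0]]
```

Request:
arm_command:
  xyz:
    - [0.001, 0.0004, 0]
    - [0.003, 0.0011, 0]
    - [0.0058, 0.002, 0]
    - [0.0094, 0.003, 0]
    - [0.0132, 0.0038, 0]
    - [0.0171, 0.0045, 0]
    - [0.021, 0.0049, 0]
    - [0.0249, 0.0052, 0]
    - [0.0288, 0.0052, 0]
    - [0.0327, 0.005, 0]
    - [0.0366, 0.0047, 0]
    - [0.0405, 0.0041, 0]
  rot:
    - [0, 0, 0]
    - [0, 0, 0]
    - [0, 0, 0]
    - [0, 0, 0]
    - [0, 0, 0]
    - [0, 0, 0]
    - [0, 0, 0]
    - [0, 0, 0]
    - [0, 0, 0]
    - [0, 0, 0]
    - [0, 0, 0]
    - [0, 0, 0]

```text
time: 12.6
ee_pos: [0.616, -0.0734, 0.1767]
eef_rot: [0.982, 0.188, -0.0, -0.0]
ft_force: [-2.1, -0.7, 2.1]
width: 0.0255
grip_force: 20.0
```

Run:
```python
import numpy as np
for t0 in(80,20,-40):
    a=np.radians(t0);b=np.radians(t0-3*np.arange(1,21))
    print(t0,[[float(round(.075*(np.cos(x)-np.cos(a)),4)),float(round(.075*(np.sin(x)-np.sin(a)),4)),0] for x in b])
```

```text
80 [[0.0038, -0.0008, 0], [0.0076, -0.0018, 0], [0.0114, -0.0029, 0], [0.0151, -0.0043, 0], [0.0187, -0.0059, 0], [0.0222, -0.0076, 0], [0.0256, -0.0096, 0], [0.0289, -0.0117, 0], [0.0321, -0.014, 0], [0.0352, -0.0164, 0], [0.0381, -0.019, 0], [0.0409, -0.0218, 0], [0.0436, -0.0247, 0], [0.0461, -0.0277, 0], [0.0484, -0.0308, 0], [0.0506, -0.0341, 0], [0.0526, -0.0375, 0], [0.0544, -0.041, 0], [0.056, -0.0446, 0], [0.0575, -0.0482, 0]]
20 [[0.0012, -0.0037, 0], [0.0023, -0.0075, 0], [0.0031, -0.0113, 0], [0.0038, -0.0152, 0], [0.0042, -0.0191, 0], [0.0045, -0.023, 0], [0.0045, -0.027, 0], [0.0043, -0.0309, 0], [0.004, -0.0348, 0], [0.0034, -0.0387, 0], [0.0026, -0.0425, 0], [0.0016, -0.0463, 0], [0.0004, -0.0501, 0], [-0.0009, -0.0537, 0], [-0.0025, -0.0573, 0], [-0.0043, -0.0609, 0], [-0.0062, -0.0643, 0], [-0.0083, -0.0676, 0], [-0.0106, -0.0708, 0], [-0.013, -0.0739, 0]]
-40 [[-0.0026, -0.0029, 0], [-0.0054, -0.0057, 0], [-0.0082, -0.0084, 0], [-0.0113, -0.0109, 0], [-0.0144, -0.0132, 0], [-0.0177, -0.0154, 0], [-0.0211, -0.0174, 0], [-0.0246, -0.0192, 0], [-0.0281, -0.0208, 0], [-0.0318, -0.0223, 0], [-0.0355, -0.0235, 0], [-0.0393, -0.0246, 0], [-0.0431, -0.0254, 0], [-0.047, -0.0261, 0], [-0.0509, -0.0265, 0], [-0.0548, -0.0267, 0], [-0.0588, -0.0268, 0], [-0.0627, -0.0266, 0], [-0.0666, -0.0262, 0], [-0.0705, -0.0257, 0]]
```

Request:
arm_command:
  xyz:
    - [0.0038, -0.0008, 0]
    - [0.0076, -0.0018, 0]
    - [0.0114, -0.0029, 0]
    - [0.0151, -0.0043, 0]
    - [0.0187, -0.0059, 0]
    - [0.0222, -0.0076, 0]
    - [0.0256, -0.0096, 0]
    - [0.0289, -0.0117, 0]
    - [0.0321, -0.014, 0]
    - [0.0352, -0.0164, 0]
    - [0.0381, -0.019, 0]
    - [0.0409, -0.0218, 0]
    - [0.0436, -0.0247, 0]
    - [0.0461, -0.0277, 0]
    - [0.0484, -0.0308, 0]
    - [0.0506, -0.0341, 0]
    - [0.0526, -0.0375, 0]
    - [0.0544, -0.041, 0]
    - [0.056, -0.0446, 0]
    - [0.0575, -0.0482, 0]
  rot:
    - [0, 0, 0]
    - [0, 0, 0]
    - [0, 0, 0]
    - [0, 0, 0]
    - [0, 0, 0]
    - [0, 0, 0]
    - [0, 0, 0]
    - [0, 0, 0]
    - [0, 0, 0]
    - [0, 0, 0]
    - [0, 0, 0]
    - [0, 0, 0]
    - [0, 0, 0]
    - [0, 0, 0]
    - [0, 0, 0]
    - [0, 0, 0]
    - [0, 0, 0]
    - [0, 0, 0]
    - [0, 0, 0]
    - [0, 0, 0]

```text
time: 14.27
ee_pos: [0.6736, -0.1219, 0.177]
eef_rot: [0.982, 0.188, 0.0, 0.0]
ft_force: [2.3, 3.7, 1.4]
width: 0.0255
grip_force: 20.0
```

Request:
arm_command:
  xyz:
    - [0.0012, -0.0037, 0]
    - [0.0023, -0.0075, 0]
    - [0.0032, -0.0113, 0]
    - [0.0039, -0.0152, 0]
    - [0.0044, -0.0191, 0]
    - [0.0047, -0.023, 0]
    - [0.0048, -0.027, 0]
    - [0.0046, -0.0309, 0]
    - [0.0043, -0.0348, 0]
    - [0.0037, -0.0387, 0]
    - [0.0029, -0.0425, 0]
    - [0.0019, -0.0463, 0]
    - [0.0007, -0.0501, 0]
    - [-0.0006, -0.0537, 0]
    - [-0.0022, -0.0573, 0]
    - [-0.004, -0.0609, 0]
    - [-0.0059, -0.0643, 0]
    - [-0.008, -0.0676, 0]
    - [-0.0103, -0.0708, 0]
    - [-0.0127, -0.0739, 0]
  rot:
    - [0, 0, 0]
    - [0, 0, 0]
    - [0, 0, 0]
    - [0, 0, 0]
    - [0, 0, 0]
    - [0, 0, 0]
    - [0, 0, 0]
    - [0, 0, 0]
    - [0, 0, 0]
    - [0, 0, 0]
    - [0, 0, 0]
    - [0, 0, 0]
    - [0, 0, 0]
    - [0, 0, 0]
    - [0, 0, 0]
    - [0, 0, 0]
    - [0, 0, 0]
    - [0, 0, 0]
    - [0, 0, 0]
    - [0, 0, 0]

```text
time: 15.93
ee_pos: [0.6602, -0.1964, 0.177]
eef_rot: [0.982, 0.188, 0.0, 0.0]
ft_force: [4.4, 0.3, 4.0]
width: 0.0256
grip_force: 20.0
```

Request:
arm_command:
  xyz:
    - [-0.0026, -0.0029, 0]
    - [-0.0054, -0.0057, 0]
    - [-0.0082, -0.0084, 0]
    - [-0.0113, -0.0109, 0]
    - [-0.0144, -0.0132, 0]
    - [-0.0177, -0.0154, 0]
    - [-0.0211, -0.0174, 0]
    - [-0.0246, -0.0192, 0]
    - [-0.0281, -0.0208, 0]
    - [-0.0318, -0.0223, 0]
    - [-0.0355, -0.0235, 0]
    - [-0.0393, -0.0246, 0]
    - [-0.0431, -0.0254, 0]
    - [-0.047, -0.0261, 0]
    - [-0.0509, -0.0265, 0]
    - [-0.0548, -0.0267, 0]
    - [-0.0588, -0.0268, 0]
    - [-0.0627, -0.0266, 0]
    - [-0.0666, -0.0262, 0]
    - [-0.0705, -0.0257, 0]
  rot:
    - [0, 0, 0]
    - [0, 0, 0]
    - [0, 0, 0]
    - [0, 0, 0]
    - [0, 0, 0]
    - [0, 0, 0]
    - [0, 0, 0]
    - [0, 0, 0]
    - [0, 0, 0]
    - [0, 0, 0]
    - [0, 0, 0]
    - [0, 0, 0]
    - [0, 0, 0]
    - [0, 0, 0]
    - [0, 0, 0]
    - [0, 0, 0]
    - [0, 0, 0]
    - [0, 0, 0]
    - [0, 0, 0]
    - [0, 0, 0]

```text
time: 17.6
ee_pos: [0.5895, -0.2216, 0.1768]
eef_rot: [0.982, 0.188, -0.0, 0.0]
ft_force: [1.3, -2.0, 1.3]
width: 0.0249
grip_force: 20.0
```

Request:
arm_command:
  xyz:
    - [-0.0038, 0.0008, 0]
    - [-0.0076, 0.0018, 0]
    - [-0.0114, 0.0029, 0]
    - [-0.0151, 0.0043, 0]
    - [-0.0187, 0.0059, 0]
    - [-0.0222, 0.0076, 0]
    - [-0.0256, 0.0096, 0]
    - [-0.0289, 0.0117, 0]
    - [-0.0321, 0.014, 0]
    - [-0.0352, 0.0164, 0]
    - [-0.0381, 0.019, 0]
    - [-0.0409, 0.0218, 0]
    - [-0.0436, 0.0247, 0]
    - [-0.0461, 0.0277, 0]
    - [-0.0484, 0.0308, 0]
    - [-0.0506, 0.0341, 0]
    - [-0.0526, 0.0375, 0]
    - [-0.0544, 0.041, 0]
    - [-0.056, 0.0446, 0]
    - [-0.0575, 0.0482, 0]
  rot:
    - [0, 0, 0]
    - [0, 0, 0]
    - [0, 0, 0]
    - [0, 0, 0]
    - [0, 0, 0]
    - [0, 0, 0]
    - [0, 0, 0]
    - [0, 0, 0]
    - [0, 0, 0]
    - [0, 0, 0]
    - [0, 0, 0]
    - [0, 0, 0]
    - [0, 0, 0]
    - [0, 0, 0]
    - [0, 0, 0]
    - [0, 0, 0]
    - [0, 0, 0]
    - [0, 0, 0]
    - [0, 0, 0]
    - [0, 0, 0]

```text
time: 19.27
ee_pos: [0.5322, -0.1725, 0.1767]
eef_rot: [0.982, 0.188, -0.0, -0.0]
ft_force: [-0.9, -3.4, 0.8]
width: 0.0249
grip_force: 20.0
```

Request:
arm_command:
  xyz:
    - [-0.0012, 0.0037, 0]
    - [-0.0023, 0.0075, 0]
    - [-0.0031, 0.0113, 0]
    - [-0.0038, 0.0152, 0]
    - [-0.0042, 0.0191, 0]
    - [-0.0045, 0.023, 0]
    - [-0.0045, 0.027, 0]
    - [-0.0043, 0.0309, 0]
    - [-0.004, 0.0348, 0]
    - [-0.0034, 0.0387, 0]
    - [-0.0026, 0.0425, 0]
    - [-0.0016, 0.0463, 0]
    - [-0.0004, 0.0501, 0]
    - [0.0009, 0.0537, 0]
    - [0.0025, 0.0573, 0]
    - [0.0043, 0.0609, 0]
    - [0.0062, 0.0643, 0]
    - [0.0083, 0.0676, 0]
    - [0.0106, 0.0708, 0]
    - [0.013, 0.0739, 0]
  rot:
    - [0, 0, 0]
    - [0, 0, 0]
    - [0, 0, 0]
    - [0, 0, 0]
    - [0, 0, 0]
    - [0, 0, 0]
    - [0, 0, 0]
    - [0, 0, 0]
    - [0, 0, 0]
    - [0, 0, 0]
    - [0, 0, 0]
    - [0, 0, 0]
    - [0, 0, 0]
    - [0, 0, 0]
    - [0, 0, 0]
    - [0, 0, 0]
    - [0, 0, 0]
    - [0, 0, 0]
    - [0, 0, 0]
    - [0, 0, 0]

```text
time: 20.93
ee_pos: [0.5457, -0.099, 0.1768]
eef_rot: [0.982, 0.188, 0.0, 0.0]
ft_force: [1.9, -4.0, 0.6]
width: 0.0253
grip_force: 20.0
```

Request:
arm_command:
  xyz:
    - [0.0026, 0.0029, 0]
    - [0.0054, 0.0057, 0]
    - [0.0082, 0.0084, 0]
    - [0.0113, 0.0109, 0]
    - [0.0144, 0.0132, 0]
    - [0.0177, 0.0154, 0]
    - [0.0211, 0.0174, 0]
    - [0.0246, 0.0192, 0]
    - [0.0281, 0.0208, 0]
    - [0.0318, 0.0223, 0]
    - [0.0355, 0.0235, 0]
    - [0.0393, 0.0246, 0]
    - [0.0431, 0.0254, 0]
    - [0.047, 0.0261, 0]
    - [0.0509, 0.0265, 0]
    - [0.0548, 0.0267, 0]
    - [0.0588, 0.0268, 0]
    - [0.0627, 0.0266, 0]
    - [0.0666, 0.0262, 0]
    - [0.0705, 0.0257, 0]
  rot:
    - [0, 0, 0]
    - [0, 0, 0]
    - [0, 0, 0]
    - [0, 0, 0]
    - [0, 0, 0]
    - [0, 0, 0]
    - [0, 0, 0]
    - [0, 0, 0]
    - [0, 0, 0]
    - [0, 0, 0]
    - [0, 0, 0]
    - [0, 0, 0]
    - [0, 0, 0]
    - [0, 0, 0]
    - [0, 0, 0]
    - [0, 0, 0]
    - [0, 0, 0]
    - [0, 0, 0]
    - [0, 0, 0]
    - [0, 0, 0]

```text
time: 22.6
ee_pos: [0.6159, -0.0734, 0.1765]
eef_rot: [0.982, 0.188, -0.0, -0.0]
ft_force: [-3.6, -4.8, 1.4]
width: 0.0252
grip_force: 20.0
```

Request:
arm_command:
  xyz:
    - [0.0038, -0.0009, 0]
    - [0.0076, -0.002, 0]
    - [0.0114, -0.0032, 0]
    - [0.0151, -0.0046, 0]
    - [0.0187, -0.0062, 0]
    - [0.0222, -0.0079, 0]
    - [0.0256, -0.0099, 0]
    - [0.0289, -0.012, 0]
    - [0.0321, -0.0143, 0]
    - [0.0352, -0.0167, 0]
    - [0.0381, -0.0193, 0]
    - [0.0409, -0.0221, 0]
    - [0.0436, -0.025, 0]
    - [0.0461, -0.028, 0]
    - [0.0484, -0.0311, 0]
    - [0.0506, -0.0344, 0]
    - [0.0526, -0.0378, 0]
    - [0.0544, -0.0413, 0]
    - [0.056, -0.0449, 0]
    - [0.0575, -0.0485, 0]
  rot:
    - [0, 0, 0]
    - [0, 0, 0]
    - [0, 0, 0]
    - [0, 0, 0]
    - [0, 0, 0]
    - [0, 0, 0]
    - [0, 0, 0]
    - [0, 0, 0]
    - [0, 0, 0]
    - [0, 0, 0]
    - [0, 0, 0]
    - [0, 0, 0]
    - [0, 0, 0]
    - [0, 0, 0]
    - [0, 0, 0]
    - [0, 0, 0]
    - [0, 0, 0]
    - [0, 0, 0]
    - [0, 0, 0]
    - [0, 0, 0]

```text
time: 24.27
ee_pos: [0.6738, -0.1221, 0.1769]
eef_rot: [0.982, 0.188, 0.0, -0.0]
ft_force: [-2.2, 1.5, 1.6]
width: 0.0251
grip_force: 20.0
```

Request:
arm_command:
  xyz:
    - [0.0012, -0.0037, 0]
    - [0.0023, -0.0075, 0]
    - [0.0031, -0.0113, 0]
    - [0.0038, -0.0152, 0]
    - [0.0042, -0.0191, 0]
    - [0.0045, -0.023, 0]
    - [0.0045, -0.027, 0]
    - [0.0043, -0.0309, 0]
    - [0.004, -0.0348, 0]
    - [0.0034, -0.0387, 0]
    - [0.0026, -0.0425, 0]
    - [0.0016, -0.0463, 0]
    - [0.0004, -0.0501, 0]
    - [-0.0009, -0.0537, 0]
    - [-0.0025, -0.0573, 0]
    - [-0.0043, -0.0609, 0]
    - [-0.0062, -0.0643, 0]
    - [-0.0083, -0.0676, 0]
    - [-0.0106, -0.0708, 0]
    - [-0.013, -0.0739, 0]
  rot:
    - [0, 0, 0]
    - [0, 0, 0]
    - [0, 0, 0]
    - [0, 0, 0]
    - [0, 0, 0]
    - [0, 0, 0]
    - [0, 0, 0]
    - [0, 0, 0]
    - [0, 0, 0]
    - [0, 0, 0]
    - [0, 0, 0]
    - [0, 0, 0]
    - [0, 0, 0]
    - [0, 0, 0]
    - [0, 0, 0]
    - [0, 0, 0]
    - [0, 0, 0]
    - [0, 0, 0]
    - [0, 0, 0]
    - [0, 0, 0]

```text
time: 25.93
ee_pos: [0.6603, -0.1964, 0.1769]
eef_rot: [0.982, 0.188, 0.0, 0.0]
ft_force: [3.7, 0.9, 3.4]
width: 0.0254
grip_force: 20.0
```

Request:
arm_command:
  xyz:
    - [-0.0026, -0.0029, 0]
    - [-0.0054, -0.0057, 0]
    - [-0.0082, -0.0084, 0]
    - [-0.0113, -0.0109, 0]
    - [-0.0144, -0.0132, 0]
    - [-0.0177, -0.0154, 0]
    - [-0.0211, -0.0174, 0]
    - [-0.0246, -0.0192, 0]
    - [-0.0281, -0.0208, 0]
    - [-0.0318, -0.0223, 0]
    - [-0.0355, -0.0235, 0]
    - [-0.0393, -0.0246, 0]
    - [-0.0431, -0.0254, 0]
    - [-0.047, -0.0261, 0]
    - [-0.0509, -0.0265, 0]
    - [-0.0548, -0.0267, 0]
    - [-0.0588, -0.0268, 0]
    - [-0.0627, -0.0266, 0]
    - [-0.0666, -0.0262, 0]
    - [-0.0705, -0.0257, 0]
  rot:
    - [0, 0, 0]
    - [0, 0, 0]
    - [0, 0, 0]
    - [0, 0, 0]
    - [0, 0, 0]
    - [0, 0, 0]
    - [0, 0, 0]
    - [0, 0, 0]
    - [0, 0, 0]
    - [0, 0, 0]
    - [0, 0, 0]
    - [0, 0, 0]
    - [0, 0, 0]
    - [0, 0, 0]
    - [0, 0, 0]
    - [0, 0, 0]
    - [0, 0, 0]
    - [0, 0, 0]
    - [0, 0, 0]
    - [0, 0, 0]

```text
time: 27.6
ee_pos: [0.5895, -0.2217, 0.1768]
eef_rot: [0.982, 0.188, 0.0, 0.0]
ft_force: [2.4, -0.9, 1.3]
width: 0.0254
grip_force: 20.0
```

Request:
arm_command:
  xyz:
    - [-0.0038, 0.0008, 0]
    - [-0.0076, 0.0018, 0]
    - [-0.0114, 0.0029, 0]
    - [-0.0151, 0.0043, 0]
    - [-0.0187, 0.0059, 0]
    - [-0.0222, 0.0076, 0]
    - [-0.0256, 0.0096, 0]
    - [-0.0289, 0.0117, 0]
    - [-0.0321, 0.014, 0]
    - [-0.0352, 0.0164, 0]
    - [-0.0381, 0.019, 0]
    - [-0.0409, 0.0218, 0]
    - [-0.0436, 0.0247, 0]
    - [-0.0461, 0.0277, 0]
    - [-0.0484, 0.0308, 0]
    - [-0.0506, 0.0341, 0]
    - [-0.0526, 0.0375, 0]
    - [-0.0544, 0.041, 0]
    - [-0.056, 0.0446, 0]
    - [-0.0575, 0.0482, 0]
  rot:
    - [0, 0, 0]
    - [0, 0, 0]
    - [0, 0, 0]
    - [0, 0, 0]
    - [0, 0, 0]
    - [0, 0, 0]
    - [0, 0, 0]
    - [0, 0, 0]
    - [0, 0, 0]
    - [0, 0, 0]
    - [0, 0, 0]
    - [0, 0, 0]
    - [0, 0, 0]
    - [0, 0, 0]
    - [0, 0, 0]
    - [0, 0, 0]
    - [0, 0, 0]
    - [0, 0, 0]
    - [0, 0, 0]
    - [0, 0, 0]

```text
time: 29.27
ee_pos: [0.5322, -0.173, 0.1767]
eef_rot: [0.982, 0.188, -0.0, 0.0]
ft_force: [1.8, -1.7, 0.1]
width: 0.0251
grip_force: 20.0
```

Request:
arm_command:
  xyz:
    - [-0.0012, 0.0037, 0]
    - [-0.0023, 0.0075, 0]
    - [-0.0031, 0.0113, 0]
    - [-0.0038, 0.0152, 0]
    - [-0.0042, 0.0191, 0]
    - [-0.0045, 0.023, 0]
    - [-0.0045, 0.027, 0]
    - [-0.0043, 0.0309, 0]
    - [-0.004, 0.0348, 0]
    - [-0.0034, 0.0387, 0]
    - [-0.0026, 0.0425, 0]
    - [-0.0016, 0.0463, 0]
    - [-0.0004, 0.0501, 0]
    - [0.0009, 0.0537, 0]
    - [0.0025, 0.0573, 0]
    - [0.0043, 0.0609, 0]
    - [0.0062, 0.0643, 0]
    - [0.0083, 0.0676, 0]
    - [0.0106, 0.0708, 0]
    - [0.013, 0.0739, 0]
  rot:
    - [0, 0, 0]
    - [0, 0, 0]
    - [0, 0, 0]
    - [0, 0, 0]
    - [0, 0, 0]
    - [0, 0, 0]
    - [0, 0, 0]
    - [0, 0, 0]
    - [0, 0, 0]
    - [0, 0, 0]
    - [0, 0, 0]
    - [0, 0, 0]
    - [0, 0, 0]
    - [0, 0, 0]
    - [0, 0, 0]
    - [0, 0, 0]
    - [0, 0, 0]
    - [0, 0, 0]
    - [0, 0, 0]
    - [0, 0, 0]

```text
time: 30.93
ee_pos: [0.5456, -0.0992, 0.1767]
eef_rot: [0.982, 0.188, -0.0, 0.0]
ft_force: [0.0, -4.4, 0.8]
width: 0.0251
grip_force: 20.0
```

Request:
arm_command:
  xyz:
    - [0.0026, 0.0029, 0]
    - [0.0054, 0.0057, 0]
    - [0.0082, 0.0084, 0]
    - [0.0113, 0.0109, 0]
    - [0.0144, 0.0132, 0]
    - [0.0177, 0.0154, 0]
    - [0.0211, 0.0174, 0]
    - [0.0246, 0.0192, 0]
    - [0.0275, 0.0206, 0]
    - [0.03, 0.0216, 0]
    - [0.0318, 0.0223, 0]
    - [0.033, 0.0227, 0]
    - [0.0338, 0.0229, 0]
    - [0.0338, 0.0229, 0]
    - [0.0338, 0.0229, 0]
    - [0.0338, 0.0229, 0]
  rot:
    - [0, 0, 0]
    - [0, 0, 0]
    - [0, 0, 0]
    - [0, 0, 0]
    - [0, 0, 0]
    - [0, 0, 0]
    - [0, 0, 0]
    - [0, 0, 0]
    - [0, 0, 0]
    - [0, 0, 0]
    - [0, 0, 0]
    - [0, 0, 0]
    - [0, 0, 0]
    - [0, 0, 0]
    - [0, 0, 0]
    - [0, 0, 0]

```text
time: 32.27
ee_pos: [0.5793, -0.0764, 0.1768]
eef_rot: [0.982, 0.188, 0.0, -0.0]
ft_force: [-1.6, -2.0, 0.8]
width: 0.025
grip_force: 20.0
```

Request:
arm_command:
  xyz:
    - [0, 0, 0]
    - [0, 0, 0]
    - [0, 0, 0]
    - [0, 0, 0]
    - [0, 0, 0]
  rot:
    - [0, 0, 0]
    - [0, 0, 0]
    - [0, 0, 0]
    - [0, 0, 0]
    - [0, 0, 0]
  grip: 0.52

```text
time: 32.68
ee_pos: [0.5793, -0.0762, 0.1767]
eef_rot: [0.982, 0.188, 0.0, -0.0]
ft_force: [-0.0, -0.2, 0.6]
width: 0.0437
grip_force: 0.0
```

Request:
arm_command:
  xyz:
    - [0, 0, 0.005]
    - [0, 0, 0.015]
    - [0, 0, 0.03]
    - [0, 0, 0.05]
    - [0, 0, 0.07]
    - [0, 0, 0.09]
    - [-0.01, 0.02, 0.1]
    - [-0.03, 0.05, 0.1]
    - [-0.05, 0.08, 0.1]
    - [-0.07, 0.11, 0.1]
    - [-0.09, 0.14, 0.1]
    - [-0.11, 0.17, 0.1]
    - [-0.12, 0.2, 0.1]
    - [-0.12, 0.22, 0.1]
    - [-0.12, 0.22, 0.1]
  rot:
    - [0, 0, 0]
    - [0, 0, 0]
    - [0, 0, 0]
    - [0, 0, 0]
    - [0, 0, 0]
    - [0, 0, 0]
    - [0, 0, 0]
    - [0, 0, 0]
    - [0, 0, 0]
    - [0, 0, 0]
    - [0, 0, 0]
    - [0, 0, 0]
    - [0, 0, 0]
    - [0, 0, 0]
    - [0, 0, 0]

```text
time: 33.93
ee_pos: [0.4582, 0.1482, 0.2778]
eef_rot: [0.982, 0.191, 0.001, -0.001]
ft_force: [0.0, 0.2, 0.4]
width: 0.0452
grip_force: 0.0
```

Run:
```python
from h import *
np.set_printoptions(precision=4,suppress=True)
a=r.camera("top")[:,:,::-1]; b=r.camera("scene")[:,:,::-1]
c=lambda i,x,y,n=25:cv2.resize(i[y-n:y+n,x-n:x+n],(390,390),interpolation=cv2.INTER_CUBIC)
cv2.imwrite("pics/end.png",np.hstack([c(a,385,200),c(b,350,130)]))
for l in("socket","hub","knob"):
  for k in("scene","top"):
    print(l,k,[(round(d["conf"],2),w(k,d["at"])) for d in r.spot_point(l,k)[:1]])
```

```text
socket scene [(0.53, array([ 0.5982, -0.1434,  0.1516]))]
socket top [(0.89, array([ 0.6044, -0.1459,  0.1539]))]
hub scene [(0.47, array([ 0.6033, -0.146 ,  0.1971]))]
hub top [(0.74, array([ 0.6011, -0.1489,  0.2027]))]
knob scene [(0.69, array([ 0.5722, -0.0747,  0.1923]))]
knob top [(0.76, array([ 0.5825, -0.0817,  0.1901]))]
```

View pics/end.png

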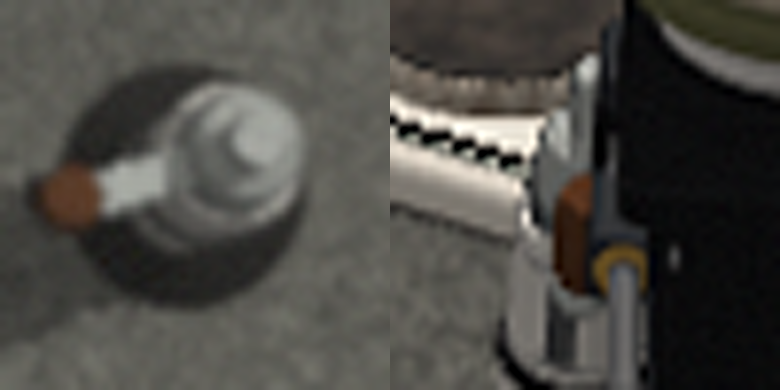

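The top view shows the crank seated on the mill, with the hub at (255,140) and the knob at (70,197). Its height (socket about 0.152, hub about 0.20) matches fully home, and the gripper is clear. Handing in.

```bash
python3 -c "
from bench import r
print(r.close_job())"
```

```text
the job is handed in; nothing more can be done
None
```

I set the crank fully home over the cross pin, turned it two full turns clockwise at an even pace, let go with it still home, and handed the job in at about 34 s of robot time; I drove the knob about 3.5° past 720° for groove play, and the verdict was not shown.

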